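Load a light cardboard tray evenly with two paint jars

TASK

Load the light cardboard tray for carrying: stand the small blue paint jar with the white cap upright in the middle of one half of the tray (either side of the blue centre line), and the yellow jar with the black cap upright in the middle of the other half. The tray only rests on a sanding block and tips if a jar stands near its end, so set the jars down gently and do not shift or tip the tray. Leave the red tin and the white jar where they stand.

Things in the scene. Friction and masses are not known exactly. Their poses are not given: they have to be found in the camera images.
- tray: Light open cardboard tray, 90 g, 158 mm along its x, 228 mm along its y, 32 mm high (34 mm with the folded rim), walls and floor 4 mm thick, a blue line along its x marks the middle. It lies loose, centred on a flat cork sanding block (65 mm along the tray's x, 100 mm along its y, 26 mm high) that stands on the table, so the tray's underside is 26 mm above the table. Origin: centre of the underside; z up. Its y axis stays within about 15 degrees of world y.
- half_left (a point): Point on the tray's inner floor, the middle of the half at the tray's +y side (55 mm from the tray's centre); 30 mm above the table. Axes as the tray's.
- half_right (a point): Point on the tray's inner floor, the middle of the half at the tray's -y side (55 mm from the tray's centre); 30 mm above the table. Axes as the tray's.
- blue_jar_mid (a point): Centre (half-way up) of the small round blue paint jar with a white cap: body 44 mm across, cap (top 12 mm) 47 mm across (up to 49 mm with its paint drips), 50 mm high, about 160 g, standing on the table. z up.
- yellow_jar_mid (a point): Centre (half-way up) of the round yellow paint jar with a black cap: body 52 mm across, cap (top 12 mm) 55 mm across, 57 mm high, about 160 g, standing on the table. z up.
- red_tin_mid (a point): Centre (half-way up) of a red paint tin with a paint-splashed lid, 78 mm across, 78 mm high: a bystander, to be left alone. The blue jar, the yellow jar and this tin stand in a row in front of the tray, in any order, at least 105 mm apart between centres.
- white_jar_mid (a point): Centre (half-way up) of a white paint jar with a white cap, 65 mm across, 84 mm high: a bystander to the right of the tray, to be left alone.
There are look-alikes about, which are no part of the job. What is shaped like the part that bears blue_jar_mid but purple or turquoise is not meant.

How it is judged:
At the end, for the whole second after the job is handed in: Blue and yellow jar stand upright (within 10 degrees) on the tray's floor, each within 20 mm of the middle of its own half, one in each half; the tray lies level (within 4 degrees) and still on its block, within 25 mm of where it was (((horizontal distance between blue_jar_mid and half_left below 0.02 m and horizontal distance between yellow_jar_mid and half_right below 0.02 m) or (horizontal distance between blue_jar_mid and half_right below 0.02 m and horizontal distance between yellow_jar_mid and half_left below 0.02 m)) and z of blue_jar_mid in the frame of tray below 0.04 m and z of yellow_jar_mid in the frame of tray below 0.044 m and angle between each of blue_jar_mid, yellow_jar_mid's own z axis and vertical below 0.17 rad and angle between tray's own z axis and vertical below 0.07 rad and height (world z) of tray above 0.02 m and distance of tray from where it was at the start of the episode below 0.025 m and linear speed of tray below 0.02 m/s); the robot touches nothing.
It fails at once if the tray tipped by more than 8 degrees (angle between tray's own z axis and vertical above 0.14 rad).
It fails at once if the tray was shifted by more than 30 mm (distance of tray from where it was at the start of the episode above 0.03 m).
It fails at once if a jar was rammed into the tray (over 40 N) (contact force between any of blue_jar, yellow_jar and tray above 40 N).
It fails at once if a jar was let fall (moved faster than 0.6 m/s out of the fingers: a drop of some 20 mm) ((linear speed of blue_jar above 0.6 m/s and contact force between the fingers and blue_jar below 0.05 N) or (linear speed of yellow_jar above 0.6 m/s and contact force between the fingers and yellow_jar below 0.05 N)).
It fails at once if the red tin or the white jar was moved by more than 20 mm (distance of any of red_tin_mid, white_jar_mid from where it was at the start of the episode above 0.02 m).
It also fails if it takes over 51 s, if anything falls off the work surface, if the arm or the gripper's body presses on something with over 40 N, if the wrist force passes 120 N, or if a joint passes its speed limit or range.

ROBOT

A 6-joint arm with a two-finger parallel gripper is mounted at the origin on a cart in front of the work surface, level with it; the furniture and walls round the work are solid. World frame = base frame: x ahead of the robot, y to its left, z up, the work surface at z = 0. Lengths are in m, angles in rad, forces in N, time in s.
With the tool pointing down it reaches from about 0.4 to 0.825 m from the base axis. Payload 7 kg.
Tool frame: the origin (TCP) lies on the mounting face of the last link; the fingertips stand 178 mm ahead of it and the grasp point (between the pads) lies arm.grip_depth ahead of it (arm.grip_depth is the distance from the TCP to the grasp point, in m); z points along the fingers, y is the direction in which the jaws open and shut (so a half turn about z gives the same grasp; the last joint's range is limited). The gripper opens to 88 mm and grips with 3 to 60 N. Pads are 19 mm wide; open, the fingers measure 130 mm over their backs; the gripper's body (78 mm by 193 mm) begins 47 mm behind the grasp point.
Start: joints at [1.482, 0.359, 0.012, 0, -1.224, -0.288], TCP at [0.248, 0.628, 0.405] pointing down, gripper open.
Joint ranges: [-3.07, 3.07], [-1.43, 2.12], [-1.02, 1.25], [-3.03, 1.67], [-3.05, -0], [-3.03, 3.03]. Speed limits (rad/s): [2.39, 2.39, 3.01, 3.14, 3.14, 3.14].

INTERFACE

Orientations are given as [roll, pitch, yaw] about the fixed x, y, z axes, in that order (R = Rz(yaw) Ry(pitch) Rx(roll)).
In Python, from station import arm gives the robot as it stands.
- The arm moves only by the tool carry_out, never from a script. Its argument "targets" is a list that holds one entry, the list of rows, each a list of 7 numbers: the turn, a rotation vector about the tool's x, y, z in units of 8 degrees (1.0 is 8 degrees), then the shift along the tool's x, y, z in units of 2.5 cm (1.0 is 2.5 cm), then the opening, from -1 (shut) to 1 (fully open). A call has 1 to 20 rows; each row shifts and turns the commanded pose from where the row before left it, along the tool's axes as they then stand; what a row does not reach is not made up. A row lasts 1/8 s, in which the tool goes at most 62.5 mm and 10.7 degrees, less where a joint would pass 70% of its speed; a pose out of reach is approached as far as the arm can. A call with a number of a shift or a turn outside -1 to 1 is refused whole. A call with a gripper value outside its range is refused whole. The fingers move at their own pace and stop on an object; "squeeze" is the grip in N (left out, the last holds). Time passes only in rows, so rows that do not move let the fingers close. It gives the time, the measured TCP pose, the force and the opening at its end, in the units of the state.
- arm.get_state(): the state, without advancing time (a new reading comes with each control period).
- arm.grab_frame(name): name is "side" or "top" or "wrist"; returns (picture, depth): 384x512x3 uint8, red, green, blue; 384x512 float32, m along the optical axis (not along the pixel's ray), 0 where there is no reading.
- arm.camera_model(name): a dict with "camera_matrix" (3x3 intrinsics, pixels), "world_from_camera" (4x4, takes a point from camera to world coordinates). Camera axes: x right, y down, z forward; pixel columns grow to the right and rows downward; lengths in m; the calibration is good to about 2 mm. A picture is of the moment at which its call begins: read the wrist's pose just before it. camera_model takes no time and is no camera call; for the wrist camera it gives the pose at the moment of the call.
- arm.job_done(): hands the job in, once; it reports no verdict.
Trained networks look in the newest picture that a camera, given by its name, has taken for a name from the list of things; names that differ only in an ending like _2 or _b are one class to them, and where a whole thing is asked for, a point or a joint stands for the part that bears it (a point fixed in the world has none). Each returns a list of dicts, best first, with "conf" (0 to 1); they miss things now and then, are a little off and sometimes report something else, mostly with a low value. They report only what shows in the picture. A call takes as long as a camera call. They do not tell look-alikes from the thing itself.
- arm.spot_in(camera, query): "point" ([row, column] in pixels, amid what is visible of it).
- arm.landmark_of(camera, query): "point" ([row, column] in pixels: a listed point, or the origin of a listed thing).
The state is a dict: "t": time; "q": joint angles; "qd": joint speeds; "joint_efforts": joint torques, N m; "eef_pos": TCP position; "ee_rot": TCP orientation; "force": force on the tool from outside, world axes, zero at the start; "moment": the same for the moment, N m; "width": finger opening in m.
Only numpy, scipy, OpenCV 4.12 (cv2) and the standard library are available. Lean on these libraries where they do the work, as an engineer would, in place of code of your own. Each camera call takes 0.05 s, during which the arm holds its last target.

## Working session

There is one attempt and no reset: what is moved stays moved. The work goes in short steps, Python scripts to look and compute and a tool call to move; the robot and the scene stay as the last step left them, time stands still between calls to the robot, and variables do not carry over. Pictures are saved under pics/ and viewed, and the job is handed in when it is done.

Besides the shell and the picture viewer there is one more tool, called after "Request:" as name(argument=value, ...), one argument or row to a line, values as JSON. carry_out: Moves the arm, as the interface text tells. Its arguments: {"type":"object","properties":{"targets":{"type":"array"},"squeeze":{"type":"number"}},"required":["targets"]}

```bash
mkdir -p pics; ls; python3 - <<'E'
from station import arm
import cv2,numpy as np
s=arm.get_state();print({k:np.round(v,3) for k,v in s.items()}, arm.grip_depth)
for n in ["top","side"]:
    p,d=arm.grab_frame(n);cv2.imwrite(f"pics/{n}0.png",p[:,:,::-1]);np.save(f"{n}0.npy",d)
    m=arm.camera_model(n);print(n,m)
    for q in ["blue_jar_mid","yellow_jar_mid","red_tin_mid","white_jar_mid","tray","half_left","half_right"]:
        print(n,q,[(np.round(x["point"]),round(x["conf"],2)) for x in arm.landmark_of(n,q)])
print(arm.get_state()["t"])
E
```

```text
pics
{'t': np.float64(0.0), 'q': array([ 1.482,  0.359,  0.011, -0.   , -1.224, -0.288]), 'qd': array([ 0.001, -0.001, -0.001,  0.001,  0.   , -0.001]), 'joint_efforts': array([-2.0000e-03, -5.8271e+01,  2.9306e+01,  6.9980e+00,  7.0000e-03,
       -0.0000e+00]), 'eef_pos': array([0.248, 0.627, 0.404]), 'ee_rot': array([ 3.14 , -0.   , -0.377]), 'force': array([-0.076,  0.211,  0.155]), 'moment': array([0.087, 0.043, 0.033]), 'width': np.float64(0.087)} 0.1593
top {'camera_matrix': array([[357.55022458,   0.        , 254.53201906],
       [  0.        , 357.55022458, 191.86245347],
       [  0.        ,   0.        ,   1.        ]]), 'world_from_camera': array([[ 0.02135169, -0.99748844,  0.06753455,  0.53470654],
       [-0.99899356, -0.0239515 , -0.0379235 , -0.24487906],
       [ 0.03944581, -0.06665685, -0.99699593,  0.89632594],
       [ 0.        ,  0.        ,  0.        ,  1.        ]])}
top blue_jar_mid [(array([120., 220.]), 0.89), (array([126., 171.]), 0.81), (array([261., 173.]), 0.7)]
top yellow_jar_mid [(array([258., 292.]), 0.78)]
top red_tin_mid [(array([256., 233.]),
[... 400 characters left out ...]
   [  0.        ,   0.        ,   1.        ]]), 'world_from_camera': array([[ 0.8171463 , -0.21719424,  0.53394624,  0.07203199],
       [-0.57636887, -0.2943345 ,  0.76234253, -1.00880656],
       [-0.00841761, -0.93069537, -0.36569834,  0.41582682],
       [ 0.        ,  0.        ,  0.        ,  1.        ]])}
side blue_jar_mid [(array([202., 150.]), 0.96), (array([179., 292.]), 0.57), (array([170., 260.]), 0.55)]
side yellow_jar_mid [(array([241., 219.]), 0.71)]
side red_tin_mid [(array([211., 185.]), 0.62)]
side white_jar_mid [(array([232., 283.]), 0.6)]
side tray [(array([192., 240.]), 0.73)]
side half_left [(array([183., 229.]), 0.57)]
side half_right [(array([201., 255.]), 0.9)]
0.8
```

```bash
python3 - <<'E'
import cv2,numpy as np
a=cv2.imread("pics/top0.png");b=cv2.imread("pics/side0.png")
cv2.imwrite("pics/top0c.png",cv2.resize(a[90:300,140:360],None,fx=2.8,fy=2.8,interpolation=cv2.INTER_CUBIC))
cv2.imwrite("pics/side0c.png",cv2.resize(b[140:280,120:330],None,fx=3,fy=3,interpolation=cv2.INTER_CUBIC))
E
```

```text
(no output)
```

View pics/top0.png

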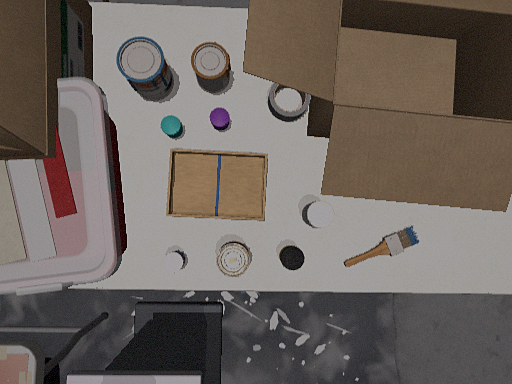

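View pics/top0c.png

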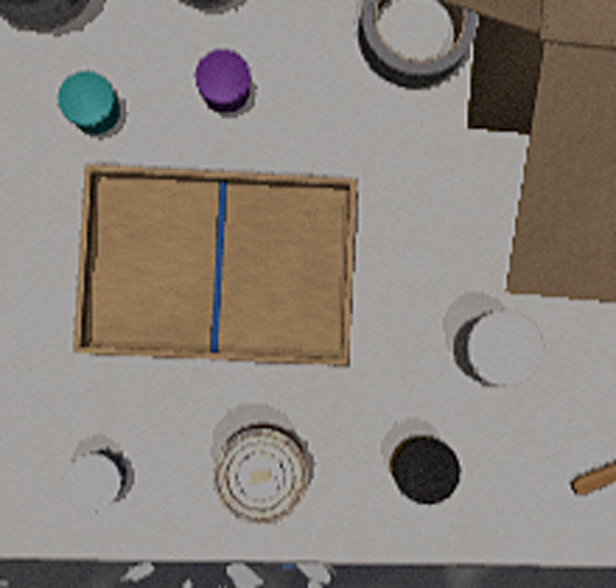

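View pics/side0c.png

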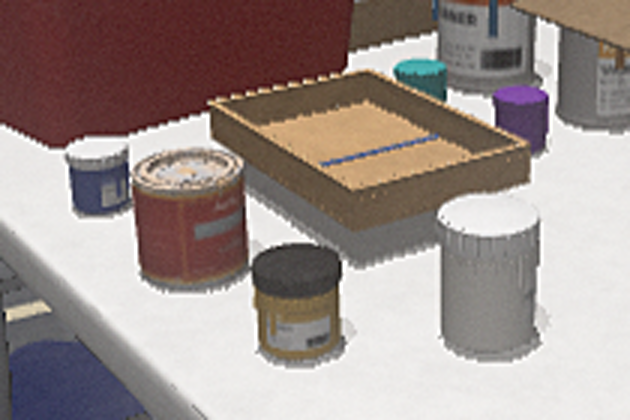

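Three blue_jar-class candidates show in the top view. Turquoise is at (126,171) and purple at (120,220), and both are look-alikes. The one at (259,174) has a white cap, and the side view shows its blue body at (202,150), so that is the blue jar. The yellow jar is the black cap at top (258,292), side (241,219). I'll measure all of them next.

```bash
cat > h.py <<'E'
import numpy as np,cv2
from station import arm
def ray(m,p):
    K=m["camera_matrix"];T=m["world_from_camera"]
    v=np.linalg.solve(K,[p[1],p[0],1.]);return T[:3,3],T[:3,:3]@v
def atz(m,p,z):
    o,v=ray(m,p);return o+v*(z-o[2])/v[2]
def cloud(m,d):
    r,c=np.mgrid[:d.shape[0],:d.shape[1]];K=m["camera_matrix"];T=m["world_from_camera"]
    P=np.stack([(c-K[0,2])/K[0,0]*d,(r-K[1,2])/K[1,1]*d,d],-1)
    return P@T[:3,:3].T+T[:3,3]
def tri(a,b):
    (o1,v1),(o2,v2)=a,b
    A=np.stack([v1,-v2],1);t=np.linalg.lstsq(A,o2-o1,rcond=None)[0]
    p,q=o1+t[0]*v1,o2+t[1]*v2;return (p+q)/2,np.linalg.norm(p-q)
E
python3 - <<'E'
from h import *
mt,ms=arm.camera_model("top"),arm.camera_model("side")
L={"blue":((261,173),(202,150)),"yel":((258,292),(241,219)),"red":((256,233),(211,185)),"white":((213,316),(232,283)),"tray":((184,221),(192,240)),"hl":((185,199),(183,229)),"hr":((186,241),(201,255))}
for k,(a,b) in L.items():
    p,e=tri(ray(mt,a),ray(ms,b));print(k,p.round(4),round(e,4))
C=cloud(mt,np.load("top0.npy"))
# cap tops by depth
for k,xy,z0,z1,R in [("blue",(.36,0,),.044,.06,.05),]:pass
for k,a,z0,z1 in [("blue",(259,176),.042,.06),("yel",(258,291),.05,.066),("red",(259,233),.07,.09),("white",(213,318),.076,.095)]:
    r,c=a;W=C[r-22:r+23,c-22:c+23].reshape(-1,3)
    w=W[(W[:,2]>z0)&(W[:,2]<z1)]
    ctr,rad=cv2.minEnclosingCircle((w[:,:2]*1000).astype(np.float32));print(k,len(w),w.mean(0).round(4),np.round(ctr,1),rad)
W=C[140:230,155:280].reshape(-1,3)
for z0,z1 in [(.05,.07),(.022,.04)]:
    w=W[(W[:,2]>z0)&(W[:,2]<z1)];print(len(w),cv2.minAreaRect((w[:,:2]*1000).astype(np.float32)),np.median(w[:,2]))
# heights map of tub & box
g=C[::1,::1].reshape(-1,3)
for y in np.arange(-.8,.5,.06):
    print(round(y,2),[int(1000*g[(abs(g[:,0]-x)<.03)&(abs(g[:,1]-y)<.03)][:,2].max(initial=-1)) for x in np.arange(.28,.95,.06)])
E
```

```text
blue [ 0.421  -0.0838  0.0118] 0.0014
yel [ 0.4364 -0.3725  0.0274] 0.0021
red [ 0.4394 -0.2299  0.0366] 0.001
white [ 0.5458 -0.4279  0.0361] 0.0012
tray [ 0.6075 -0.1941  0.029 ] 0.0073
hl [ 0.6055 -0.1435  0.0369] 0.0018
hr [ 0.6087 -0.2455  0.0224] 0.003
blue 337 [ 0.4256 -0.0901  0.0494] [425.6 -89.4] 24.336496353149414
yel 447 [ 0.4399 -0.3678  0.057 ] [ 439.6 -368.3] 28.132217407226562
red 807 [ 0.4353 -0.2298  0.0736] [ 435.2 -230.1] 39.15841293334961
white 602 [ 0.5434 -0.4267  0.0835] [ 543.4 -427.5] 32.175472259521484
787 ((608.4673461914062, -188.33831787109375), (228.688232421875, 158.81947326660156), 88.51997375488281) 0.059229572183926105
5679 ((609.2667236328125, -187.75726318359375), (220.65562438964844, 149.3374481201172), 88.5120620727539) 0.030418707736939776
-0.8 [-1000, 5, 4, 4, 4, 221, 222, -1000, 210, 206, 203, 200]
-0.74 [-1000, 2, 4, 4, 4, 225, 246, 264, -1000, 7, 8, 8]
-0.68 [-1000, 2, 3, 14, 15, 223, 244, 263, 259, 7, 350, 328]
-0.62 [-1000, 3, 4, 17, 16, 222, 243, 264, 261, 7, 350, 8]
-0.56 [-1000, 2, 13, 16, 4, 219, 242, 264, 262, 8, 351, 8]
-0.5 [-1000,
[... 467 characters left out ...]
, 127]
-0.02 [-1000, 3, 185, 186, 186, 180, 4, 5, 46, 134, 130, 132]
0.04 [-1000, 4, 185, 185, 185, 187, 185, 186, 186, 185, 134, 130]
0.1 [-1000, 4, 186, 193, 192, 193, 349, 237, 232, 227, 4, 3]
0.16 [-1000, 3, 187, 194, 192, 191, 332, 282, 282, 282, 282, 265]
0.22 [-1000, -1000, 186, 192, 192, 193, 238, -1000, -1000, -1000, -1000, -1000]
0.28 [-1000, -1000, -1000, -1000, -1000, -1000, -1000, -1000, -1000, -1000, -1000, -1000]
0.34 [-1000, -1000, -1000, -1000, -1000, -1000, -1000, -1000, -1000, -1000, -1000, -1000]
0.4 [-1000, -1000, -1000, -1000, -1000, -1000, -1000, -1000, -1000, -1000, -1000, -1000]
0.46 [-1000, -1000, -1000, -1000, -1000, -1000, -1000, -1000, -1000, -1000, -1000, -1000]
```

Request:
carry_out(
  targets=[
    [[0,0,0.95,0,0,-0.65,0.2],[0,0,0.95,0,0,-0.65,0.2],[0,0,0.95,0,0,-0.65,0.2],[0,0,0.95,0,0,-0.65,0.2],[0,0,0.95,0,0,-0.65,0.2],[0,0,0.95,0,0,-0.65,0.2],[0,0,0.95,0,0,-0.65,0.2],[0,0,0.95,0,0,-0.65,0.2],[0,0,0.95,0,0,-0.65,0.2],[0,0,0,1,-1,0,0.2],[0,0,0,1,-1,0,0.2],[0,0,0,1,-1,0,0.2],[0,0,0,1,-1,0,0.2],[0,0,0,1,-1,0,0.2],[0,0,0,1,-1,0,0.2],[0,0,0,1,-1,0,0.2]],
  ],
)

```text
t: 2.8
eef_pos: [0.4241, 0.4517, 0.5511]
ee_rot: [-3.141, 0.0, -1.571]
force: [0.5, 0.9, -0.6]
width: 0.0526
```

```bash
python3 - <<'E'
from h import *
s=arm.get_state();print({k:np.round(v,3) for k,v in s.items()})
mt=arm.camera_model("top");C=cloud(mt,np.load("top0.npy")).reshape(-1,3)
w=C[(C[:,2]>.12)&(C[:,1]<.02)&(C[:,1]>-.2)&(C[:,0]<.66)];print("tub min y by x")
for x in np.arange(.28,.66,.04):
    a=w[abs(w[:,0]-x)<.02]; print(round(x,2), a[:,1].min().round(3) if len(a) else None)
w=C[(C[:,2]>.12)&(C[:,1]<-.2)&(C[:,2]<.5)];
for y in np.arange(-.56,-.2,.03):
    a=w[abs(w[:,1]-y)<.015]; print(round(y,2), a[:,0].min().round(3) if len(a) else None)
E
```

```text
{'t': np.float64(2.8), 'q': array([ 1.132,  0.212,  0.135, -0.   , -1.493, -1.131]), 'qd': array([-0.447, -0.027, -0.038,  0.001,  0.01 ,  0.442]), 'joint_efforts': array([  2.974, -48.912,  31.009,   7.364,  -0.118,  -0.749]), 'eef_pos': array([0.424, 0.452, 0.551]), 'ee_rot': array([-3.141,  0.   , -1.571]), 'force': array([ 0.545,  0.913, -0.558]), 'moment': array([ 0.114, -0.12 ,  0.029]), 'width': np.float64(0.053)}
tub min y by x
0.28 None
0.32 None
0.36 None
0.4 0.004
0.44 -0.006
0.48 -0.004
0.52 0.001
0.56 0.007
0.6 0.013
0.64 0.019
-0.56 0.569
-0.53 0.572
-0.5 0.573
-0.47 0.576
-0.44 0.578
-0.41 0.581
-0.38 0.748
-0.35 0.749
-0.32 0.751
-0.29 0.754
-0.26 0.756
-0.23 0.758
-0.2 None
```

Request:
carry_out(
  targets=[
    [[0,0,0,1,0,0,1],[0,0,0,1,0,0,1],[0,0,0,1,0,0,1],[0,0,0,1,0,0,1],[0,0,0,1,0,0,1],[0,0,0,1,0,0,1],[0,0,0,1,0,0,1],[0,0,0,1,0,0,1],[0,0,0,1,0,0,1],[0,0,0,1,0,0,1],[0,0,0,1,0,0,1],[0,0,0,1,0,0,1],[0,0,0,1,0,0,1],[0,0,0,1,0,0,1],[0,0,0,1,0,0,1],[0,0,0,1,0,0,1],[0,0,0,1,0,0,1],[0,0,0,1,0,0,1],[0,0,0,1,0,0,1],[0,0,0,1,0,0,1]],
  ],
)

```text
t: 5.3
eef_pos: [0.423, -0.0489, 0.5509]
ee_rot: [-3.141, 0.0, -1.571]
force: [0.6, -0.6, -0.4]
width: 0.0878
```

Request:
carry_out(
  targets=[
    [[0,0,0,0.83,-0.03,0.6,1],[0,0,0,0.82,-0.03,1,1],[0,0,0,0,0,1,1],[0,0,0,0,0,1,1],[0,0,0,0,0,1,1],[0,0,0,0,0,1,1],[0,0,0,0,0,1,1],[0,0,0,0,0,0,1],[0,0,0,0,0,0,1]],
  ],
)

```text
t: 6.42
eef_pos: [0.4252, -0.0889, 0.3869]
ee_rot: [-3.141, -0.0, -1.571]
force: [0.3, 0.5, 0.3]
width: 0.0878
```

```bash
python3 - <<'E'
from h import *
s=arm.get_state();print(s["t"],s["eef_pos"],s["ee_rot"],s["q"],s["width"])
m=arm.camera_model("wrist")
p,d=arm.grab_frame("wrist");cv2.imwrite("pics/w1.png",p[:,:,::-1])
C=cloud(m,d).reshape(-1,3)
w=C[(abs(C[:,0]-.4256)<.05)&(abs(C[:,1]+.09)<.05)&(C[:,2]>.04)&(C[:,2]<.06)]
print(len(w),cv2.minEnclosingCircle((w[:,:2]*1000).astype(np.float32)),np.median(w[:,2]),w.mean(0))
E
```

```text
6.425 [ 0.42524904 -0.08894048  0.38693798] [-3.14050229e+00 -2.41089790e-04 -1.57058036e+00] [ 2.51325974e-01 -3.68125724e-02 -5.14696913e-01  5.68398702e-04
 -1.09191579e+00 -2.51371532e-01] 0.08779311945096142
1243 ((425.1803283691406, -91.50496673583984), 24.03537368774414) 0.04928765741022273 [ 0.42524066 -0.09251052  0.04912126]
```

View pics/w1.png

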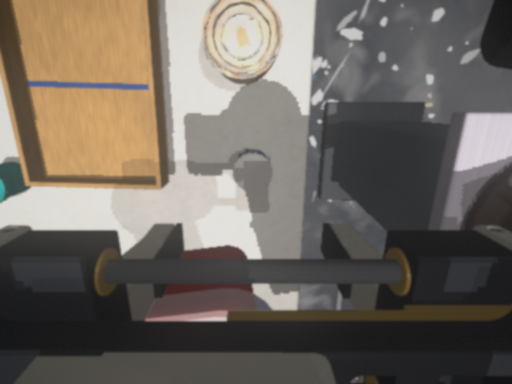

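The wrist view shows the jar in the arm's shadow at about (180,250), centred between the fingers. The cloud puts it at (0.425, -0.0915), so I'll go down onto the cap.

Request:
carry_out(
  targets=[
    [[0,0,0,0.07,0,1,1],[0,0,0,0,0,1,1],[0,0,0,0,0,1,1],[0,0,0,0,0,1,1],[0,0,0,0,0,1,1],[0,0,0,0,0,1,1],[0,0,0,0,0,0.8,1],[0,0,0,0,0,0.63,1],[0,0,0,0,0,0,1],[0,0,0,0,0,0,1]],
  ],
)

```text
t: 7.72
eef_pos: [0.4257, -0.0902, 0.2011]
ee_rot: [-3.14, 0.0, -1.57]
force: [-0.2, -1.0, 0.0]
width: 0.0876
```

Request:
carry_out(
  targets=[
    [[0,0,0,0,0,0,-1],[0,0,0,0,0,0,-1],[0,0,0,0,0,0,-1],[0,0,0,0,0,0,-1],[0,0,0,0,0,0,-1],[0,0,0,0,0,0,-1]],
  ],
  squeeze=20,
)

```text
t: 8.48
eef_pos: [0.4252, -0.0903, 0.2002]
ee_rot: [-3.141, -0.0, -1.571]
force: [0.1, -0.2, 0.7]
width: 0.0462
```

```bash
python3 - <<'E'
from h import *
s=arm.get_state();print(s["t"],s["eef_pos"],s["width"],s["force"])
p,d=arm.grab_frame("side");cv2.imwrite("pics/s1.png",cv2.resize(p[110:260,80:280,::-1],None,fx=3,fy=3))
E
```

```text
8.475 [ 0.42516527 -0.09032354  0.2002361 ] 0.04615296541451068 [ 0.06654449 -0.16079764  0.70888991]
```

View pics/s1.png

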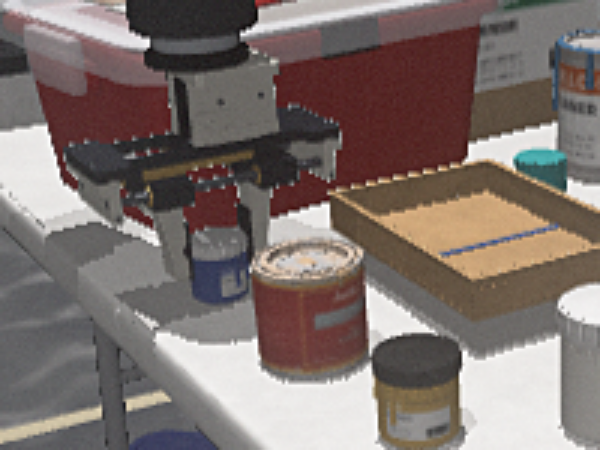

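Request:
carry_out(
  targets=[
    [[0,0,0,0,0,-0.5,-1],[0,0,0,0,0,-0.9,-1],[0,0,0,0,0,-1,-1],[0,0,0,0,0,-1,-1],[0,0,0,0,0,-1,-1],[0,0,0,0.2,-0.8,0,-1],[0,0,0,0.2,-0.9,0,-1],[0,0,0,0.2,-1,0,-1],[0,0,0,0.2,-1,0,-1],[0,0,0,0.2,-1,0,-1],[0,0,0,0.2,-1,0,-1],[0,0,0,0.3,-0.9,0,-1],[0,0,0,0.2,-0.8,0,-1],[0,0,0,0,0,0,-1],[0,0,0,0,0,0,-1]],
  ],
)

```text
t: 10.4
eef_pos: [0.6094, -0.1328, 0.3102]
ee_rot: [3.141, 0.0, -1.571]
force: [0.2, -0.7, -1.6]
width: 0.047
```

```bash
python3 - <<'E'
from h import *
s=arm.get_state();print(s["t"],s["eef_pos"],s["width"],s["force"])
p,d=arm.grab_frame("side");cv2.imwrite("pics/s2.png",cv2.resize(p[60:230,150:350,::-1],None,fx=3,fy=3))
E
```

```text
10.4 [ 0.60936966 -0.13278973  0.31020591] 0.04696212471111017 [ 0.18376724 -0.7289905  -1.62485054]
```

View pics/s2.png

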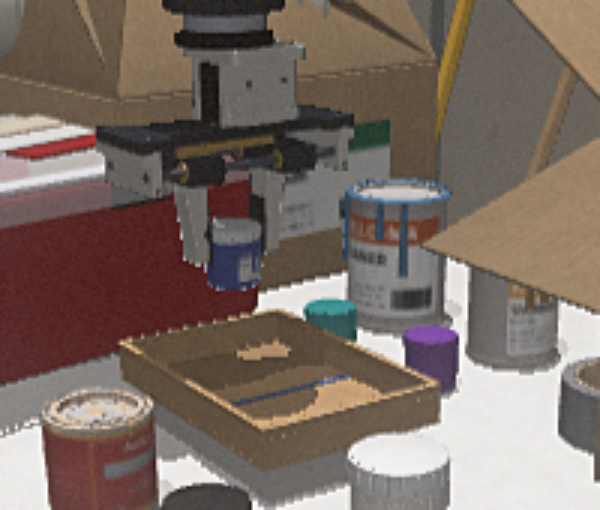

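Request:
carry_out(
  targets=[
    [[0,0,0,0,-0.04,0.6,-1],[0,0,0,0,0,0.8,-1],[0,0,0,0,0,0.7,-1],[0,0,0,0,0,0.4,-1],[0,0,0,0,0,0.2,-1],[0,0,0,0,0,0.1,-1],[0,0,0,0,0,0.1,-1],[0,0,0,0,0,0,-1]],
  ],
)

```text
t: 11.45
eef_pos: [0.6111, -0.1328, 0.2379]
ee_rot: [-3.141, 0.0, -1.571]
force: [0.2, -0.3, -1.8]
width: 0.0466
```

```bash
python3 - <<'E'
from h import *
s=arm.get_state();print(s["t"],s["eef_pos"],s["width"],s["force"])
p,d=arm.grab_frame("side");cv2.imwrite("pics/s3.png",cv2.resize(p[100:230,170:320,::-1],None,fx=4,fy=4))
m=arm.camera_model("wrist");p,d=arm.grab_frame("wrist");cv2.imwrite("pics/w3.png",p[:,:,::-1])
E
```

```text
11.45 [ 0.61109655 -0.13282314  0.23788265] 0.046585053370508854 [ 0.22807584 -0.34226868 -1.81391292]
```

View pics/s3.png

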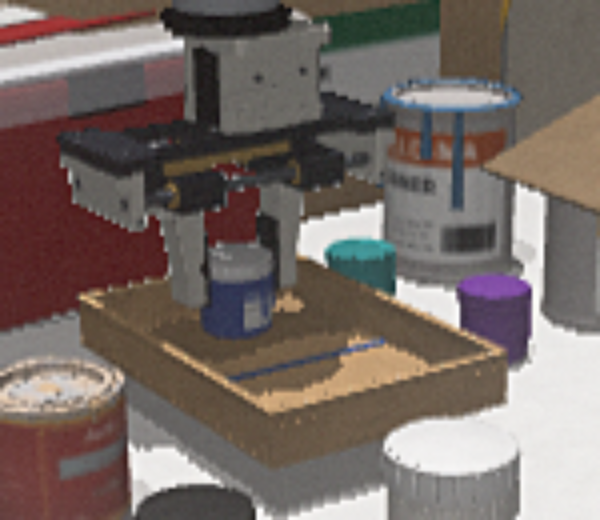

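View pics/w3.png

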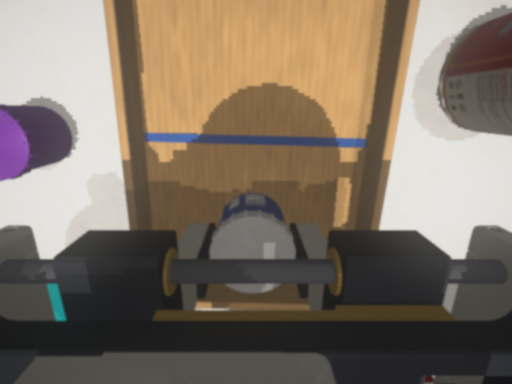

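Request:
carry_out(
  targets=[
    [[0,0,0,0,0,0.05,-1],[0,0,0,0,0,0.05,-1],[0,0,0,0,0,0.05,-1],[0,0,0,0,0,0.04,-1],[0,0,0,0,0,0.04,-1],[0,0,0,0,0,0,-1]],
  ],
)

```text
t: 12.3
eef_pos: [0.611, -0.1328, 0.2318]
ee_rot: [3.141, -0.0, -1.571]
force: [-1.0, 0.0, -1.1]
width: 0.0462
```

Request:
carry_out(
  targets=[
    [[0,0,0,0,0,0.03,-1],[0,0,0,0,0,0.03,-1],[0,0,0,0,0,0,-1]],
  ],
)

```text
t: 12.68
eef_pos: [0.6111, -0.1328, 0.2309]
ee_rot: [-3.141, -0.0, -1.57]
force: [-0.8, 0.1, 3.7]
width: 0.0462
```

Contact is made at about 5 N. I'll release by small openings.

Request:
carry_out(
  targets=[
    [[0,0,0,0,0,0,0.07],[0,0,0,0,0,0,0.1],[0,0,0,0,0,0,0.15],[0,0,0,0,0,0,0.2],[0,0,0,0,0,0,0.3],[0,0,0,0,0,0,0.4],[0,0,0,0,0,0,0.4]],
  ],
)

```text
t: 13.55
eef_pos: [0.611, -0.1328, 0.2304]
ee_rot: [3.142, -0.0, -1.571]
force: [0.0, 0.8, 0.4]
width: 0.0613
```

Request:
carry_out(
  targets=[
    [[0,0,0,0,0,-0.3,0.4],[0,0,0,0,0,-0.6,0.4],[0,0,0,0,0,-1,0.4],[0,0,0,0,0,-1,0.4],[0,0,0,0,0,-1,0.4],[0,0,0,0,0,-1,0.4]],
  ],
)

```text
t: 14.3
eef_pos: [0.6109, -0.1328, 0.3552]
ee_rot: [-3.14, -0.0, -1.571]
force: [1.7, 0.4, -0.0]
width: 0.0612
```

```bash
python3 - <<'E'
from h import *
s=arm.get_state();print(s["t"],s["eef_pos"],s["width"],s["force"])
p,d=arm.grab_frame("side");cv2.imwrite("pics/s4.png",cv2.resize(p[100:230,170:320,::-1],None,fx=4,fy=4))
E
```

```text
14.3 [ 0.61090179 -0.13284608  0.35524931] 0.06121463910188834 [ 1.65295615  0.35555925 -0.00449967]
```

View pics/s4.png

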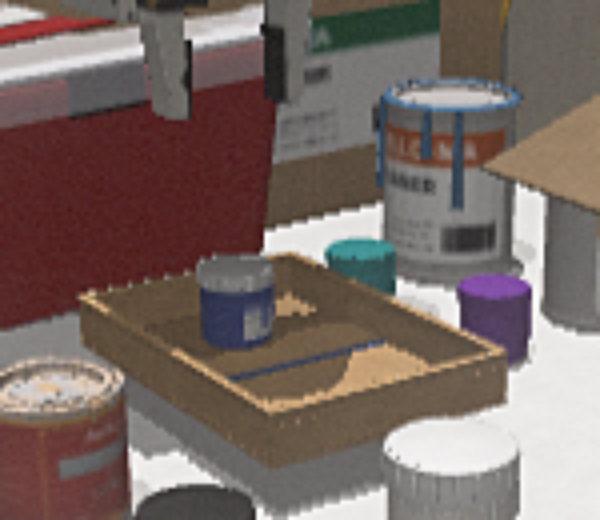

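The side view shows the blue jar upright in the left half at crop pixel (300,235), and the tray level. Next is the yellow jar.

Request:
carry_out(
  targets=[
    [[0,0,0,1,0.98,0,1],[0,0,0,1,0.98,0,1],[0,0,0,1,0.98,0,1],[0,0,0,1,0.98,0,1],[0,0,0,1,0.98,0,1],[0,0,0,1,0.98,0,1],[0,0,0,1,0.97,0,1],[0,0,0,1,0,0,1],[0,0,0,0.9,0,0,1],[0,0,0,0.54,0,0,1],[0,0,0,0,0,0,1],[0,0,0,0,0,0,1]],
  ],
)

```text
t: 15.85
eef_pos: [0.4398, -0.3684, 0.3531]
ee_rot: [-3.141, 0.0, -1.571]
force: [-0.5, -1.0, -0.3]
width: 0.0876
```

```bash
python3 - <<'E'
from h import *
s=arm.get_state();print(s["t"],s["eef_pos"],s["ee_rot"],s["q"],s["width"])
m=arm.camera_model("wrist")
p,d=arm.grab_frame("wrist");cv2.imwrite("pics/w5.png",p[:,:,::-1])
C=cloud(m,d).reshape(-1,3)
w=C[(abs(C[:,0]-.4396)<.05)&(abs(C[:,1]+.369)<.05)&(C[:,2]>.05)&(C[:,2]<.068)]
print(len(w),cv2.minEnclosingCircle((w[:,:2]*1000).astype(np.float32)),np.median(w[:,2]),w.mean(0))
mt=arm.camera_model("top")
p,d=arm.grab_frame("top");cv2.imwrite("pics/t5.png",cv2.resize(p[130:300,140:360,::-1],None,fx=3,fy=3))
C=cloud(mt,d).reshape(-1,3)
w=C[(abs(C[:,0]-.61)<.09)&(C[:,1]<-.06)&(C[:,1]>-.31)&(C[:,2]>.066)&(C[:,2]<.095)]
print("blue",len(w),cv2.minEnclosingCircle((w[:,:2]*1000).astype(np.float32)) if len(w) else 0,w.mean(0))
w=C[(abs(C[:,0]-.61)<.09)&(C[:,1]<-.06)&(C[:,1]>-.31)&(C[:,2]>.05)&(C[:,2]<.066)]
print("rim",cv2.minAreaRect((w[:,:2]*1000).astype(np.float32)))
E
```

```text
15.85 [ 0.43976718 -0.36842641  0.35308011] [-3.14149608e+00  1.39942422e-04 -1.57052321e+00] [-3.56531491e-01  2.32858584e-01 -2.89023742e-01 -1.90179454e-04
 -1.04887240e+00  3.56899408e-01] 0.08757313895326205
2136 ((439.3519287109375, -370.2344055175781), 28.321186065673828) 0.05726223970561256 [ 0.43944587 -0.37174075  0.05714884]
blue 347 ((637.2760009765625, -141.44509887695312), 51.746395111083984) [ 0.61046966 -0.13257881  0.07971708]
rim ((609.3407592773438, -188.15841674804688), (228.61158752441406, 156.92144775390625), 88.4263916015625)
```

View pics/w5.png

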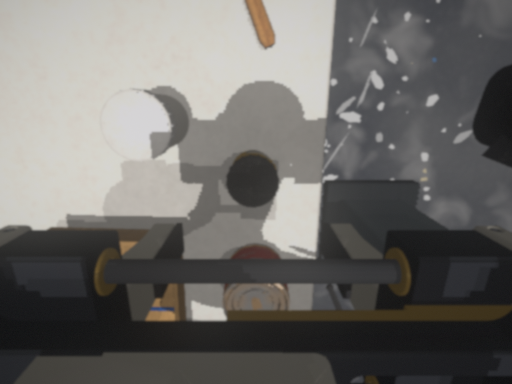

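View pics/t5.png

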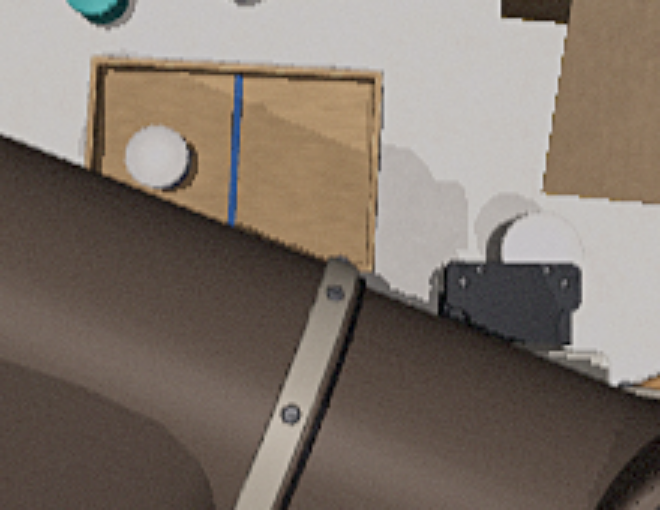

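The black-capped yellow jar is at (180,252) in the wrist view, centred between the fingers. The top cloud puts the blue jar at (0.6105, -0.1326), within 1 mm of its mark, and the tray hasn't moved.

Request:
carry_out(
  targets=[
    [[0,0,0,0.05,0,0.8,1],[0,0,0,0,0,1,1],[0,0,0,0,0,1,1],[0,0,0,0,0,1,1],[0,0,0,0,0,0.9,1],[0,0,0,0,0,0.6,1],[0,0,0,0,0,0.42,1],[0,0,0,0,0,0,1],[0,0,0,0,0,0,1]],
  ],
)

```text
t: 17.08
eef_pos: [0.4402, -0.3702, 0.2106]
ee_rot: [-3.141, -0.001, -1.57]
force: [-0.2, -0.2, 0.1]
width: 0.0877
```

Request:
carry_out(
  targets=[
    [[0,0,0,0,0,0,-1],[0,0,0,0,0,0,-1],[0,0,0,0,0,0,-1],[0,0,0,0,0,0,-1],[0,0,0,0,0,0,-1]],
  ],
  squeeze=20,
)

```text
t: 17.7
eef_pos: [0.4398, -0.3701, 0.21]
ee_rot: [3.142, -0.0, -1.571]
force: [-0.3, 0.8, 1.8]
width: 0.0544
```

```bash
python3 - <<'E'
from h import *
s=arm.get_state();print(s["t"],s["eef_pos"],s["width"],s["force"])
p,d=arm.grab_frame("side");cv2.imwrite("pics/s6.png",cv2.resize(p[130:280,130:330,::-1],None,fx=3,fy=3))
E
```

```text
17.7 [ 0.43978003 -0.37010236  0.21000455] 0.05439817345716259 [-0.3229067   0.80694681  1.79093252]
```

View pics/s6.png

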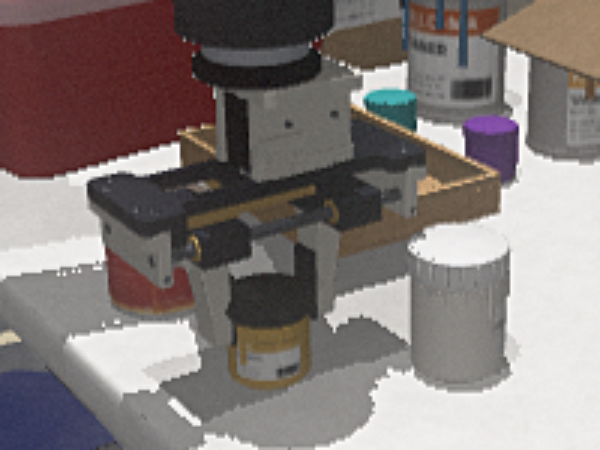

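Request:
carry_out(
  targets=[
    [[0,0,0,0,0,-0.5,-1],[0,0,0,0,0,-0.9,-1],[0,0,0,0,0,-1,-1],[0,0,0,0,0,-1,-1],[0,0,0,0,0,-1,-1],[0,0,0,-0.7,0,-0.2,-1],[0,0,0,-0.9,-0.4,0,-1],[0,0,0,-0.9,-0.8,0,-1],[0,0,0,-0.8,-0.9,0,-1],[0,0,0,-0.7,-1,0,-1],[0,0,0,-0.6,-1,0,-1],[0,0,0,-0.4,-1,0,-1],[0,0,0,-0.08,-0.9,0,-1],[0,0,0,0,-0.7,0,-1],[0,0,0,0,0,0,-1],[0,0,0,0,0,0,-1]],
  ],
)

```text
t: 19.75
eef_pos: [0.6069, -0.2427, 0.3244]
ee_rot: [3.14, 0.0, -1.571]
force: [-0.7, 1.3, -1.6]
width: 0.0545
```

```bash
python3 - <<'E'
from h import *
s=arm.get_state();print(s["t"],s["eef_pos"],s["width"],s["force"])
p,d=arm.grab_frame("side");cv2.imwrite("pics/s7.png",cv2.resize(p[60:230,150:350,::-1],None,fx=3,fy=3))
E
```

```text
19.75 [ 0.60686292 -0.24273639  0.32435247] 0.054506983860379755 [-0.72064163  1.28675648 -1.63948885]
```

View pics/s7.png

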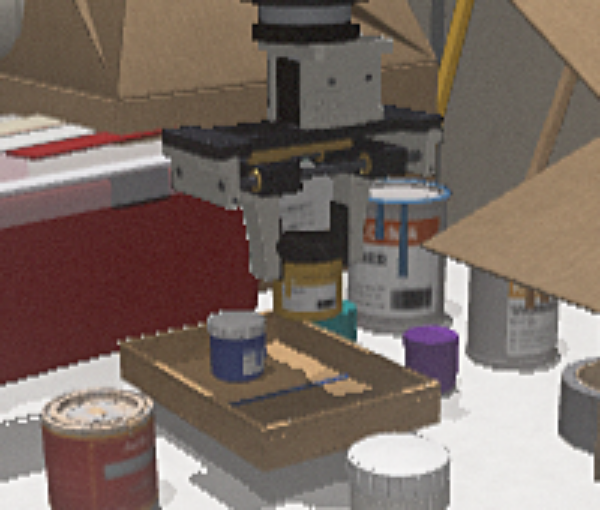

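Request:
carry_out(
  targets=[
    [[0,0,0,0,-0.03,0.6,-1],[0,0,0,0,0,0.8,-1],[0,0,0,0,0,0.8,-1],[0,0,0,0,0,0.5,-1],[0,0,0,0,0,0.25,-1],[0,0,0,0,0,0.1,-1],[0,0,0,0,0,0.05,-1],[0,0,0,0,0,0.05,-1],[0,0,0,0,0,0.05,-1],[0,0,0,0,0,0,-1]],
  ],
)

```text
t: 21.05
eef_pos: [0.608, -0.243, 0.245]
ee_rot: [-3.142, 0.0, -1.571]
force: [0.7, -0.4, -2.3]
width: 0.0545
```

Request:
carry_out(
  targets=[
    [[0,0,0,0,0,0.04,-1],[0,0,0,0,0,0.04,-1],[0,0,0,0,0,0.04,-1],[0,0,0,0,0,0,-1]],
  ],
)

```text
t: 21.55
eef_pos: [0.608, -0.2431, 0.2417]
ee_rot: [3.141, 0.0, -1.571]
force: [0.1, -0.1, -1.8]
width: 0.0546
```

Request:
carry_out(
  targets=[
    [[0,0,0,0,0,0.03,-1],[0,0,0,0,0,0.03,-1],[0,0,0,0,0,0,-1]],
  ],
)

```text
t: 21.92
eef_pos: [0.6081, -0.2431, 0.2407]
ee_rot: [-3.141, -0.0, -1.571]
force: [-1.0, 0.9, 0.4]
width: 0.0545
```

Request:
carry_out(
  targets=[
    [[0,0,0,0,0,0.02,-1],[0,0,0,0,0,0,-1]],
  ],
)

```text
t: 22.18
eef_pos: [0.608, -0.243, 0.2406]
ee_rot: [-3.141, -0.0, -1.57]
force: [-2.9, 0.6, 4.2]
width: 0.0545
```

Contact is clear (about 6 N), so I'll release slowly and lift away.

Request:
carry_out(
  targets=[
    [[0,0,0,0,0,0,0.25],[0,0,0,0,0,0,0.28],[0,0,0,0,0,0,0.32],[0,0,0,0,0,0,0.4],[0,0,0,0,0,0,0.5],[0,0,0,0,0,0,0.55],[0,0,0,0,0,0,0.55]],
  ],
)

```text
t: 23.05
eef_pos: [0.6081, -0.243, 0.2399]
ee_rot: [-3.142, 0.0, -1.571]
force: [0.9, -0.9, 1.4]
width: 0.0676
```

Request:
carry_out(
  targets=[
    [[0,0,0,0,0,-0.3,0.55],[0,0,0,0,0,-0.6,0.55],[0,0,0,0,0,-1,0.55],[0,0,0,0,0,-1,0.55],[0,0,0,0,0,-1,0.55],[0,0,0,0,0,-1,0.55],[0,0,0,0,1,-0.8,0.55],[0,0,0,0,1,0,0.55],[0,0,0,0,1,0,0.55],[0,0,0,0,1,0,0.55],[0,0,0,1,1,0,0.55],[0,0,0,1,1,0,0.55],[0,0,0,1,0,0,0.55],[0,0,0,1,0,0,0.55],[0,0,0,1,0,0,0.55],[0,0,0,1,0,0,0.55],[0,0,0,1,0,0,0.55],[0,0,0,0,0,0,0.55],[0,0,0,0,0,0,0.55]],
  ],
)

```text
t: 25.42
eef_pos: [0.4579, -0.4179, 0.3831]
ee_rot: [-3.141, -0.0, -1.571]
force: [0.2, -0.0, 0.4]
width: 0.0676
```

```bash
python3 - <<'E'
from h import *
s=arm.get_state();print(s["t"],s["eef_pos"],s["width"],s["force"])
p,d=arm.grab_frame("side");cv2.imwrite("pics/s8.png",cv2.resize(p[100:260,130:330,::-1],None,fx=3,fy=3))
mt=arm.camera_model("top")
p,d=arm.grab_frame("top");cv2.imwrite("pics/t8.png",cv2.resize(p[130:300,140:360,::-1],None,fx=3,fy=3))
C=cloud(mt,d).reshape(-1,3)
def sel(x,y,r,z0,z1):
    return C[(abs(C[:,0]-x)<r)&(abs(C[:,1]-y)<r)&(C[:,2]>z0)&(C[:,2]<z1)]
for n,a in [("blue",(.61,-.133,.04,.066,.1)),("yel",(.608,-.243,.04,.07,.1)),("red",(.435,-.23,.05,.07,.09)),("white",(.543,-.427,.04,.076,.095))]:
    w=sel(*a);print(n,len(w),w.mean(0).round(4) if len(w) else 0,w[:,2].std())
w=C[(abs(C[:,0]-.61)<.09)&(C[:,1]<-.06)&(C[:,1]>-.31)&(C[:,2]>.05)&(C[:,2]<.066)]
w=w[np.hypot(w[:,0]-.61,w[:,1]+.133)>.035]; w=w[np.hypot(w[:,0]-.608,w[:,1]+.243)>.038]
print("rim",cv2.minAreaRect((w[:,:2]*1000).astype(np.float32)),"left z",np.median(w[w[:,1]>-.085,2]),"right z",np.median(w[w[:,1]<-.29,2]))
E
```

```text
25.425 [ 0.45788476 -0.41787705  0.38310795] 0.06764940708432457 [ 0.24800863 -0.0022506   0.38494539]
blue 0 0 nan
yel 0 0 nan
red 0 0 nan
white 0 0 nan
rim ((681.7061767578125, -274.1208190917969), (72.93075561523438, 26.18182945251465), 66.06172180175781) left z nan right z 0.05894185073768954
  ret = _var(a, axis=axis, dtype=dtype, out=out, ddof=ddof,
  arrmean = um.true_divide(arrmean, div, out=arrmean,
  ret = ret.dtype.type(ret / rcount)
  return _methods._mean(a, axis=axis, dtype=dtype,
  ret = ret.dtype.type(ret / rcount)
```

View pics/s8.png

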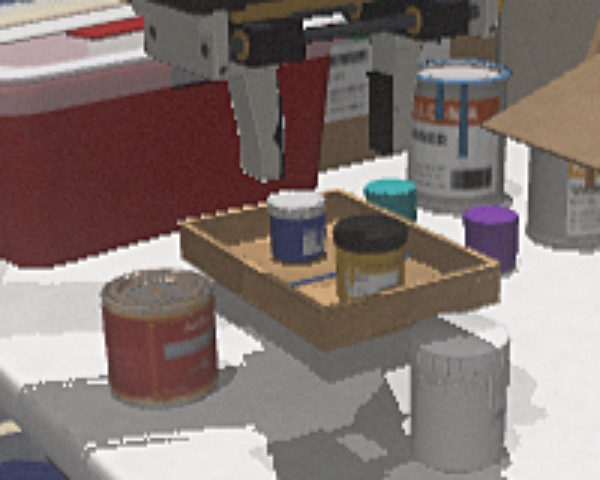

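View pics/t8.png

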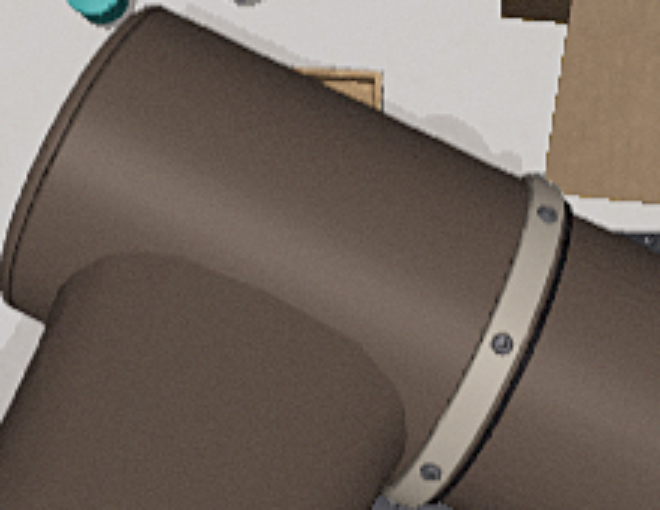

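Both jars look upright in the side view and the tray looks level. The arm blocks the top camera, so I'll check with the side depth.

```bash
python3 - <<'E'
from h import *
ms=arm.camera_model("side")
p,d=arm.grab_frame("side")
C=cloud(ms,d).reshape(-1,3)
C0=cloud(ms,np.load("side0.npy")).reshape(-1,3)
def f(C,n,x,y,r,z0,z1):
    w=C[(np.hypot(C[:,0]-x,C[:,1]-y)<r)&(C[:,2]>z0)&(C[:,2]<z1)]
    if len(w)>9: print(n,len(w),np.round(cv2.minEnclosingCircle((w[:,:2]*1000).astype(np.float32))[0],1),"z",w[:,2].mean().round(4), "plane",np.linalg.lstsq(np.c_[w[:,:2],np.ones(len(w))],w[:,2],rcond=None)[0][:2].round(3))
f(C,"blue top",.61,-.133,.04,.077,.1);f(C,"yel top",.608,-.243,.04,.0845,.1)
for n,c in(("before",C0),("after",C)):
    f(c,n+" red",.435,-.23,.05,.074,.09);f(c,n+" white",.543,-.427,.045,.081,.095)
    w=c[(abs(c[:,0]-.61)<.09)&(abs(c[:,1]+.188)<.13)&(c[:,2]>.056)&(c[:,2]<.066)]
    e=np.array([.026,.9997]);v=(w[:,:2]-[.609,-.188])@e; u=(w[:,:2]-[.609,-.188])@[.9997,-.026]
    m=(abs(abs(u)-77)>1e9)|(abs(u)>.072)|(abs(v)>.107);w,u,v=w[m],u[m],v[m]
    print(n,"rim",len(w),"u",np.percentile(u,[1,99]).round(4),"v",np.percentile(v,[1,99]).round(4),np.linalg.lstsq(np.c_[w[:,:2],np.ones(len(w))],w[:,2],rcond=None)[0][:2].round(3))
print(arm.get_state()["t"])
E
```

```text
blue top 80 [ 608.6 -135.2] z 0.078 plane [-0.002  0.006]
yel top 159 [ 605.5 -244.5] z 0.0859 plane [0.006 0.003]
before red 71 [ 434.  -233.7] z 0.0745 plane [0.002 0.004]
before white 348 [ 542.2 -430.1] z 0.0823 plane [-0.004  0.001]
before rim 319 u [-0.0813  0.0781] v [-0.1186  0.1119] [-0.001 -0.001]
after red 77 [ 433.8 -232.1] z 0.0745 plane [-0.002  0.002]
after white 354 [ 542.2 -430. ] z 0.0823 plane [0.002 0.003]
after rim 313 u [-0.0814  0.0781] v [-0.1175  0.1115] [-0.002 -0.001]
25.575
```

All checks agree, so I'm handing it in.

```bash
python3 -c "
from station import arm
print(arm.job_done())"
```

```text
the job is handed in; nothing more can be done
None
```

I gripped each jar by its cap, set it down with about 5–6 N of contact, then released it slowly. The blue jar (white cap) stands in the tray's +y half and the yellow jar (black cap) in the −y half. I handed the job in at 25.6 s; no verdict is reported.

**Last checks, from the side camera's depth:**
- **Jars:** both stand within about 3 mm of the middle of their half, with level caps at the expected height.
- **Tray:** the rim is level and within about 1 mm of where it was at the start.
- **Bystanders:** the red tin and the white jar have not moved beyond measurement noise (2 mm or less).
- **Gripper:** it was clear of everything.

**One check failed:** the arm blocked the final top view, so it gave no usable numbers. An earlier top view had already confirmed the blue jar within 1 mm of its mark. The yellow jar's final position rests on the side camera and where the gripper released it; the two agree within about 3 mm.

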